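# Reassemble two wooden sushi presses

### The arm

A 6-joint arm with a two-finger parallel gripper is mounted at the origin on the work surface. World frame = base frame: x ahead of the robot, y to its left, z up, the work surface at z = 0. Lengths are in mm, angles in rad, forces in N, time in s.
With the tool pointing down it reaches from about 350 to 775 mm from the base axis. Payload 7.3 kg.
Tool frame: the origin (TCP) lies at the very end of the fingers, on their centre line; the grasp point (between the pads) lies behind it (bot.grip_point_offset is the z of the grasp point in the tool frame, in mm); z points along the fingers, y is the line along which they close (so a half turn about z gives the same grasp; the last joint's range is limited). The gripper opens to 92 mm and grips with 3 to 60 N. Pads are 19 mm wide; open, the fingers measure 130 mm over their backs; the gripper's body (75 mm by 190 mm) begins 47 mm behind the grasp point.
Start: joints at [1.187, 0.342, 1.524, -0, 1.275, -0.146], TCP at [123.657, 510.253, 187.141] pointing down, gripper open.
Joint ranges: [-2.53, 2.53], [-0.77, 2.02], [0.04, 2.7], [-1, 4.14], [0.28, 2.66], [-3.11, 3.11]. Speed limits (rad/s): [2.57, 2.57, 3.14, 3.14, 3.14, 3.14].

### API

Orientations are given as [roll, pitch, yaw] about the fixed x, y, z axes, in that order (R = Rz(yaw) Ry(pitch) Rx(roll)).
In Python, from plant import bot gives the robot as it stands. The module is installed in compiled form; this text tells all that it offers.
- The arm moves only by the shell command python3 -m crank 'ROWS'. ROWS is JSON, a list that holds one entry, the list of rows, each a list of 5 numbers: the opening, from 0 (shut) to 1 (fully open), then the shift along the tool's x, y, z in cm, then the turn about the tool's z in degrees. In form: [[[claw, x, y, z, turn], ...]]. A call has exactly 10 rows; each row is the pose to reach, as a shift and turn from the pose commanded when the call began, along the tool's axes at that moment; what a row does not reach only later rows make up. A row lasts 1/10 s, in which the tool goes at most 50 mm and 8.59 degrees, less where a joint would pass 70% of its speed; a pose out of reach is approached as far as the arm can. A call with a gripper value outside its range is refused whole. The fingers move at their own pace and stop on an object; the grip force is fixed at half the most. Time passes only in rows, so rows that repeat a pose let the fingers close, or fill a call up. It gives the time, the measured TCP pose, the force, the opening and the grip force at its end, in the units of the state.
- bot.get_obs(): the state, without advancing time (a new reading comes with each control period).
- bot.capture(name): name is "scene" or "top" or "wrist"; returns (picture, depth): 384x512x3 uint8, red, green, blue; 384x512 float32, mm along the optical axis (not along the pixel's ray), 0 where there is no reading.
- bot.calibration(name): a dict with "vertical_fov" (degrees; the focal length in pixels is half the picture's height over the tangent of half this angle, whatever the lens; pixels are square), "cx", "cy" (the principal point, pixels), "rvec" (rotation vector, rad) and "tvec" (3), from world to camera coordinates, as OpenCV has them; the wrist camera has in their place "tool_from_camera" (4x4, takes a point from camera to tool coordinates, whose origin is the TCP and whose axes are the flange's). Camera axes: x right, y down, z forward; pixel columns grow to the right and rows downward; lengths in mm; the calibration is good to about 2 mm. A picture is of the moment at which its call begins: read the wrist's pose just before it. calibration takes no time and is no camera call.
- bot.close_job(): hands the job in; it is judged then, once.
The state is a dict: "time": time; "joint_positions": joint angles; "dq": joint speeds; "tau": joint torques, N m; "tool_pos": TCP position; "tcp_rot": TCP orientation; "contact_force": force on the tool from outside, world axes, zero at the start; "moment": the same for the moment, N m; "grip_width": finger opening in mm; "finger_force": force on a finger pad.
Only numpy, scipy, OpenCV 4.12 (cv2) and the standard library are available. Lean on these libraries where they do the work, as an engineer would, in place of code of your own. Each camera call takes 0.05 s, during which the arm holds its last target. There are 200 camera calls.

### The job

Put the two washed wooden sushi presses together again on their base boards, the long press first and then the short one. For each press, first set its frame down over the raised block of the matching base so that it sits flat on the board all round, then put its own lid, handle up, fully down inside the frame. Lower every part into place rather than dropping it, let go of it before you take the next, and leave the soy bottle and the tea cup standing.

Things in the scene. Friction and masses are not known exactly. Their poses are not given: they have to be found in the camera images.
- long_base: base of the long press, light wood, fixed to the counter on a black rubber mat (80 x 160 mm, 4 thick). Slab 70 x 150 mm, top 18 mm above the origin; on its middle a raised block 39 x 119 mm, top 28 mm above the origin. Origin: centre of underside; z up, y along its length.
- long_frame: frame of the long press, light wood, loose: rectangular wall open above and below, outside 60 (x) x 140 (y) mm, 45 high, 7 thick. Fits round the long base's raised block with 3.5 mm to spare all round, standing on the slab (underside 18 mm above the base's origin). Origin: centre of underside; z up, y along its length.
- long_lid: lid of the long press, light wood, loose, handle up: plate 39 x 119 mm, 12 thick; grip bar on two posts, 18 wide (x), 90 long (y), 48 to 74 mm above the origin. Fits inside the long frame with 3.5 mm to spare all round, resting on the raised block (underside 28 mm above the base's origin). Origin: centre of underside; z up, y along its length.
- short_base: base of the short press, light wood, fixed to the counter on a black rubber mat (80 x 108 mm, 4 thick). Slab 70 x 98 mm, top 18 mm above the origin; on its middle a raised block 39 x 67 mm, top 28 mm above the origin. Origin: centre of underside; z up, y along its length.
- short_frame: frame of the short press, light wood, loose: rectangular wall open above and below, outside 60 (x) x 88 (y) mm, 45 high, 7 thick. Fits round the short base's raised block with 3.5 mm to spare all round, standing on the slab (underside 18 mm above the base's origin). Origin: centre of underside; z up, y along its length.
- short_lid: lid of the short press, light wood, loose, handle up: plate 39 x 67 mm, 12 thick; grip bar on two posts, 18 wide (x), 56 long (y), 48 to 74 mm above the origin. Fits inside the short frame with 3.5 mm to spare all round, resting on the raised block (underside 28 mm above the base's origin). Origin: centre of underside; z up, y along its length.
- soy_bottle: amber glass soy bottle with a red cap, 40 mm across, 125 mm tall, standing loose among the parts. Origin: centre of its underside, z up.
- tea_cup: white ceramic tea cup without handle, 68 mm across the rim, 72 mm tall, standing loose on the near side of the parts. Origin: centre of its underside, z up.
Things that resemble listed ones, but are neither listed nor needed, are in the scene too. What is shaped like the long_frame but pink is not meant.

How it is judged:
By the outcome, as a careful person would: the job done as asked, in the order asked, and still so for the second after the job is handed in, with the robot touching nothing.
It also fails if it takes over 128 s, if anything falls off the work surface, if the arm or the gripper's body presses on something with over 40 N, if the wrist force passes 120 N, or if a joint passes its speed limit or range.

## Working session

There is one attempt and no reset: what is moved stays moved. The work goes in short steps, Python scripts to look and compute and a shell command to move; the robot and the scene stay as the last step left them, time stands still between calls to the robot, and variables do not carry over. Pictures are saved under pics/ and viewed, at most 14 in all, crops included, and the job is handed in when it is done.

```bash
mkdir -p pics; python3 - <<'E'
from plant import bot
import numpy as np,cv2
o=bot.get_obs();print({k:np.round(v,3) for k,v in o.items()},bot.grip_point_offset)
for n in ["scene","top","wrist"]:
    p,d=bot.capture(n);print(n,bot.calibration(n))
    np.savez(f"{n}0.npz",p=p,d=d)
    cv2.imwrite(f"pics/{n}0.png",cv2.resize(p[...,::-1],(800,600),interpolation=cv2.INTER_CUBIC))
E
```

```text
{'time': np.float64(0.0), 'joint_positions': array([ 1.187,  0.343,  1.525, -0.   ,  1.275, -0.146]), 'dq': array([ 0.003, -0.001,  0.001, -0.001,  0.   , -0.002]), 'tau': array([ -0.   , -43.124, -24.422,   0.072,   0.056,  -0.   ]), 'tool_pos': array([123.475, 509.778, 186.454]), 'tcp_rot': array([-3.14 , -0.   ,  2.904]), 'contact_force': array([ 0.377,  0.92 , -0.105]), 'moment': array([-0.057, -0.004, -0.024]), 'finger_force': np.float64(0.0), 'grip_width': np.float64(91.776)} -18.8
scene {'vertical_fov': 55.20411940369357, 'cx': 255.67473686208143, 'cy': 192.68511098367435, 'rvec': array([ 1.9017208 ,  1.55798154, -0.66965397]), 'tvec': array([ -84.9741757 , -315.0126192 , 1421.77421153])}
top {'vertical_fov': 52.436045997531906, 'cx': 252.01276910151356, 'cy': 195.9665127324081, 'rvec': array([ 2.15344629, -2.21868155,  0.09995846]), 'tvec': array([  -2.07970121,  534.81390798, 1126.43668725])}
wrist {'vertical_fov': 60.431426582646, 'cx': 260.49513963589527, 'cy': 191.3392185099068, 'tool_from_camera': array([[-2.95860420e-04, -9.56275422e-01, -2.92467484e-01,
         7.89838796e+01],
       [ 9.99999881e-01, -1.69246377e-04, -4.58219263e-04,
        -5.11293763e-01],
       [ 3.88684758e-04, -2.92467585e-01,  9.56275358e-01,
        -1.96717020e+02],
       [ 0.00000000e+00,  0.00000000e+00,  0.00000000e+00,
         1.00000000e+00]])}
```

View pics/top0.png

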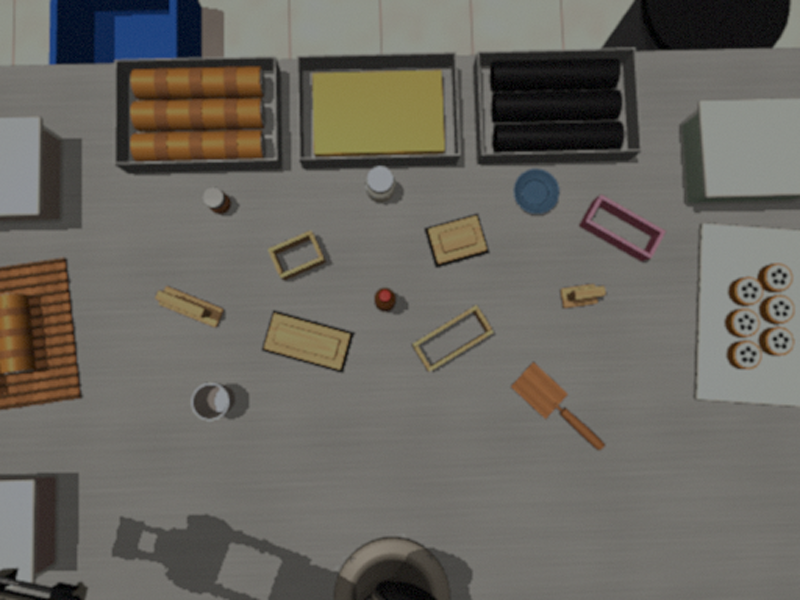

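View pics/scene0.png

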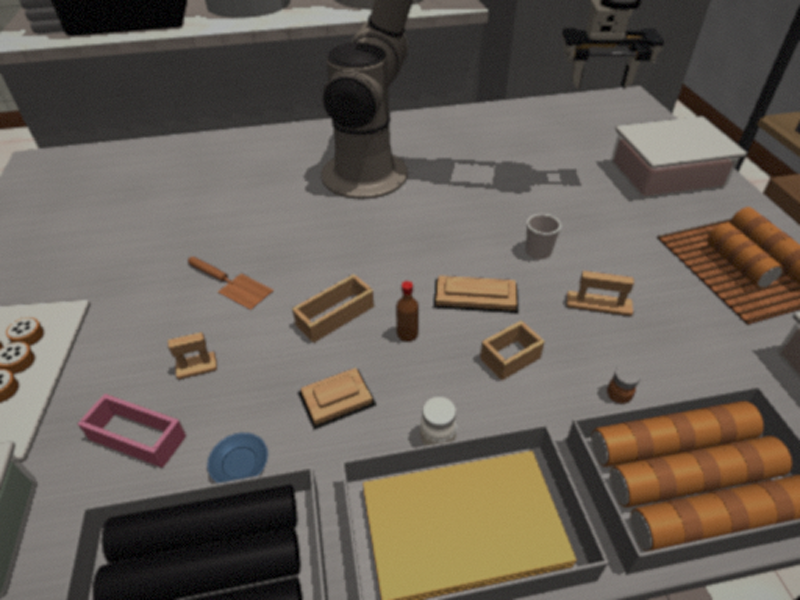

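The top view shows these parts, in 800x600 px:
- long_base (308,341) and short_base (457,240)
- light-wood long_frame (453,338) and short_frame (297,256)
- long_lid (190,306) and short_lid (583,295)
- soy bottle (385,298) and tea cup (211,402)

The frame-shaped candidates are (453,338), (297,256) and the pink one at (621,228). The pink one is excluded; the longer of the two wooden ones is long_frame. Bottle candidates are (385,298) with a red cap, (217,201) with a grey cap and the white jar (380,183). The red-capped one is meant.

```bash
cat > h.py <<'E'
from plant import bot
import numpy as np,cv2
from scipy.spatial.transform import Rotation as Ro
def K(n,s=(384,512)):
    c=bot.calibration(n);f=s[0]/2/np.tan(np.radians(c["vertical_fov"]/2));return c,f
def cloud(n,d,obs=None):
    c,f=K(n);v,u=np.mgrid[:384,:512]
    P=np.stack([(u-c["cx"])/f*d,(v-c["cy"])/f*d,d],-1).astype(float)
    if n=="wrist":
        T=c["tool_from_camera"];P=P@T[:3,:3].T+T[:3,3]
        R=Ro.from_euler("xyz",obs["tcp_rot"]).as_matrix();return P@R.T+obs["tool_pos"]
    R=cv2.Rodrigues(c["rvec"])[0];return (P-c["tvec"])@R
def rect(xy):
    (c,(w,h),a)=cv2.minAreaRect(xy.astype(np.float32))
    if w>h: w,h,a=h,w,a+90
    # length axis = local y (h side); yaw of local x axis
    return np.round(c,1),round(w,1),round(h,1),round((a+90)%180-90,1)
E
python3 - <<'E'
from h import *
B={"long_base":(258,308,358,374),"short_base":(422,210,492,270),"long_frame":(408,303,498,374),"short_frame":(264,228,330,284),"long_lid":(150,283,228,330),"short_lid":(555,278,612,312),"bottle":(370,284,402,316),"cup":(188,380,235,422)}
p,d=[np.load("top0.npz")[k] for k in "pd"];W=cloud("top",d)
p2,d2=[np.load("scene0.npz")[k] for k in "pd"];W2=cloud("scene",d2)
for n,b in B.items():
    x0,y0,x1,y1=[int(t*.64) for t in b];w=W[y0:y1,x0:x1].reshape(-1,3);w=w[d[y0:y1,x0:x1].ravel()>0]
    print(n,"floor",np.round(np.percentile(w[:,2],[5,50,90,98]),1))
    for lo in (8,24,40,55):
        q=w[(w[:,2]>lo)]
        if len(q)>15: print("  top>",lo,len(q),rect(q[:,:2]),round(np.median(q[:,2]),1))
        m=(W2[...,2]>lo)&(d2>0)&(np.hypot(W2[...,0]-w[:,0].mean(),W2[...,1]-w[:,1].mean())<85)
        c=w[w[:,2]>8][:,:2].mean(0);m&=np.hypot(W2[...,0]-c[0],W2[...,1]-c[1])<(85 if 'long' in n else 60)
        q=W2[m]
        if len(q)>15: print("  scn>",lo,len(q),rect(q[:,:2]),np.round(np.percentile(q[:,2],[50,95]),1))
c=cv2.resize(p[115:280,90:415,::-1],(800,406),interpolation=cv2.INTER_CUBIC);cv2.imwrite("pics/crop.png",c)
E
```

```text
long_base floor [-2.1  5.5 28.6 31.4]
  top> 8 1244 (array([476.8, 146.5]), 79.4, 156.8, -17.8) 21.6
  scn> 8 923 (array([473.3, 143. ]), 76.0, 149.4, -16.3) [19.8 29.7]
  top> 24 542 (array([480.8, 150. ]), 64.5, 134.1, -22.1) 28.5
  scn> 24 379 (array([474.1, 141.9]), 42.3, 116.3, -18.2) [27.9 30.3]
short_base floor [-2.2  5.9 27.9 31.1]
  top> 8 791 (array([ 659.3, -143. ]), 75.5, 105.3, 13.3) 20.1
  scn> 8 947 (array([ 660.3, -146.6]), 73.2, 98.5, 13.8) [19.5 30.1]
  top> 24 295 (array([ 661.9, -144.9]), 48.9, 84.6, 26.6) 28.2
  scn> 24 348 (array([ 660.8, -147.2]), 41.2, 66.1, 13.3) [28.4 30.7]
long_frame floor [-3.   0.9 43.3 47.4]
  top> 8 385 (array([ 470.5, -120.6]), 60.1, 149.8, 29.6) 44.6
  scn> 8 1064 (array([ 470.9, -129. ]), 65.9, 141.5, 30.1) [32.5 46.7]
  top> 24 351 (array([ 473. , -124.9]), 60.1, 139.8, 29.6) 45.0
  scn> 24 722 (array([ 470.8, -128.9]), 65.9, 141.2, 30.1) [39.5 47. ]
  top> 40 320 (array([ 472.9, -125. ]), 60.1, 139.8, 29.5) 45.2
  scn> 40 350 (array([ 470.5, -129.1]), 65.2, 141.2, 30.1) [44.9 47.5]
short_frame floor [-2.6  1.9 44.7 48.1]
  top> 8 3
[... 1914 characters left out ...]
 [ 80.8 124.9]
  top> 55 159 (array([545.8,  -2.1]), 36.3, 36.9, -1.6) 87.6
  scn> 55 275 (array([551.6,  -7.7]), 28.8, 38.1, -25.3) [ 84.6 125.2]
cup floor [-1.1  7.9 71.2 74.7]
  top> 8 401 (array([373.2, 312.6]), 64.5, 66.5, -87.6) 52.3
  scn> 8 497 (array([370.4, 308.7]), 65.9, 66.0, -79.5) [51.4 71.9]
  top> 24 312 (array([373.2, 312.6]), 64.5, 66.5, -87.6) 60.5
  scn> 24 435 (array([370.4, 308.7]), 65.9, 66.0, -79.5) [54.7 72.3]
  top> 40 254 (array([373.2, 312.6]), 64.5, 66.5, -87.6) 65.4
  scn> 40 342 (array([370.4, 308.7]), 65.9, 66.0, -79.5) [59.3 72.5]
  top> 55 184 (array([373.2, 312.6]), 64.5, 66.5, -87.6) 70.3
  scn> 55 215 (array([370.4, 308.7]), 65.9, 66.0, -79.5) [65.9 72.9]
```

View pics/crop.png

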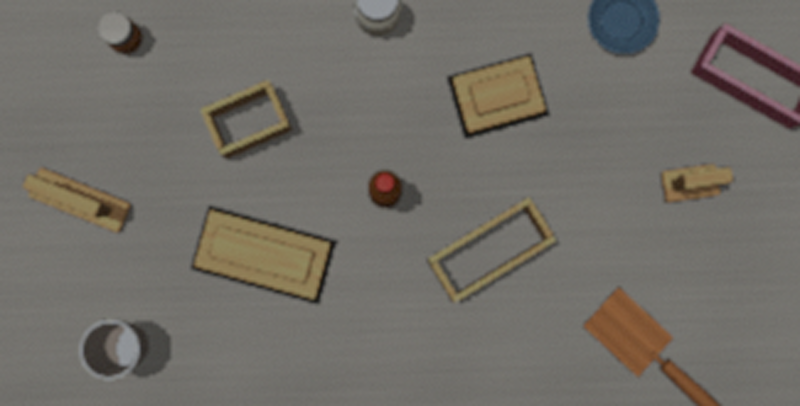

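The crop confirms the light-wood long frame at crop (491,250), longer than the short one at (246,119), and the pink one at (752,75) is excluded. Top and scene views agree to about 4 mm, so I will refine each part with the wrist camera. First I go above the long base.

```bash
cat >> h.py <<'E'
def go(x,y,z,yaw,cur=None):
    o=bot.get_obs();p=o["tool_pos"];r=o["tcp_rot"]
    R=Ro.from_euler("xyz",r).as_matrix();s=R.T@(np.array([x,y,z])-p)/10
    t=-((yaw-np.degrees(r[2])+90)%180-90)
    print("shift cm",np.round(s,2),"turn",round(t,2))
def look(name,c,rad,los,save=None):
    o=bot.get_obs();p,d=bot.capture("wrist");W=cloud("wrist",d,o)
    R=Ro.from_euler("xyz",o["tcp_rot"]).as_matrix()
    print(name,"tcp",np.round(o["tool_pos"],1),"yaw",np.round(np.degrees(o["tcp_rot"]),2),"F",np.round(o["contact_force"],1))
    m0=(d>0)&(np.hypot(W[...,0]-c[0],W[...,1]-c[1])<rad)
    print(" floor z",np.round(np.median(W[m0&(W[...,2]<7)][:,2]) if (m0&(W[...,2]<7)).any() else -99,1))
    for lo,hi in los:
        m=(m0&(W[...,2]>lo)&(W[...,2]<hi)).astype(np.uint8)
        n,l,st,_=cv2.connectedComponentsWithStats(m)
        if n<2: print(" none",lo);continue
        q=W[l==1+np.argmax(st[1:,4])]
        rc=rect(q[:,:2]);v=np.r_[rc[0],o["tool_pos"][2]]-o["tool_pos"]
        print(" z",lo,hi,len(q),rc,"medz",np.round(np.median(q[:,2]),1),"yaw",round(rc[3]+90,1),"in tool",np.round(R.T@v,1)[:2])
    if save: cv2.imwrite(f"pics/{save}.png",p[...,::-1])
E
python3 -c "
from h import *
go(475,144,140,73)"
```

```text
shift cm [-42.78 -27.27   4.68] turn -86.63
```

```bash
python3 -m crank '[[[1,-8,-5,0,16],[1,-13,-8,0,26],[1,-17,-11,0,36],[1,-21,-13,0,46],[1,-26,-16,0,54],[1,-30,-19,0,62],[1,-34,-22,0,70],[1,-38,-25,0,78],[1,-41,-26.5,2,86],[1,-42.8,-27.3,4,93.4]]]'
python3 -m crank '[[[1,0,0,0.3,0],[1,0,0,0.5,0],[1,0,0,0.6,0],[1,0,0,0.6,0],[1,0,0,0.6,0],[1,0,0,0.6,0],[1,0,0,0.6,0],[1,0,0,0.6,0],[1,0,0,0.6,0],[1,0,0,0.6,0]]]'
python3 - <<'E'
from h import *
look("long_base",(475,144),95,[(10,24),(10,60),(24,60)],"w1")
go(471,-127,150,120)
E
```

```text
time: 1.15
tool_pos: [467.2, 152.1, 155.1]
tcp_rot: [3.138, -0.001, 1.397]
contact_force: [0.6, 0.8, -0.2]
grip_width: 92.0
finger_force: 0.0
time: 2.15
tool_pos: [464.9, 153.9, 148.1]
tcp_rot: [-3.142, -0.0, 1.404]
contact_force: [-0.5, -0.5, 0.2]
grip_width: 91.7
finger_force: 0.0
long_base tcp [464.9 153.9 148.1] yaw [-180.     -0.     80.43] F [-0.5 -0.5  0.2]
 floor z -0.7
 z 10 24 5194 (array([474.6, 145.6]), 70.2, 149.7, -17.1) medz 17.1 yaw 72.9 in tool [-6.6 11. ]
 z 10 60 9611 (array([474.6, 145.6]), 70.2, 149.7, -17.1) medz 18.2 yaw 72.9 in tool [-6.6 11. ]
 z 24 60 4417 (array([474.6, 145.7]), 39.0, 118.7, -17.0) medz 27.1 yaw 73.0 in tool [-6.5 10.9]
shift cm [-27.6    5.27  -0.19] turn -39.57
```

View pics/w1.png

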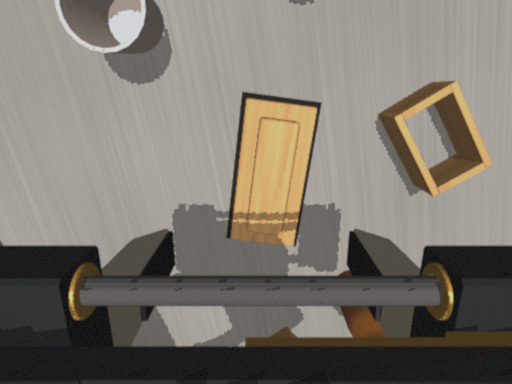

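The wrist picture shows the long base cleanly, centre about px (272,170), at 70.2 x 149.7 mm with the block top at about 28. Next is the long frame.

```bash
python3 -m crank '[[[1,-4,1,0,-6],[1,-8,1.5,0,-12],[1,-12,2.3,0,-18],[1,-16,3,0,-24],[1,-20,3.8,0,-30],[1,-24,4.6,0,-36],[1,-26.5,5.1,0,-39.6],[1,-27.6,5.3,0,-39.6],[1,-27.6,5.3,0,-39.6],[1,-27.6,5.3,0,-39.6]]]'
python3 - <<'E'
from h import *
look("long_frame",(471,-127),90,[(25,60),(38,60)],"w2")
E
```

```text
time: 3.2
tool_pos: [471.1, -126.1, 148.0]
tcp_rot: [3.141, -0.001, 2.094]
contact_force: [0.1, -0.1, -0.9]
grip_width: 91.3
finger_force: 0.0
long_frame tcp [ 471.1 -126.1  148. ] yaw [ 1.7999e+02 -5.0000e-02  1.1996e+02] F [ 0.1 -0.1 -0.9]
 floor z -0.8
 z 25 60 3591 (array([ 471.9, -126.9]), 60.1, 140.9, 29.6) medz 43.9 yaw 119.6 in tool [-1.1  0.3]
 z 38 60 3083 (array([ 472. , -126.9]), 60.1, 140.7, 29.6) medz 44.1 yaw 119.6 in tool [-1.2  0.3]
```

```bash
python3 -m crank '[[[1,-0.1,0,2,0.4],[1,-0.1,0,5,0.4],[1,-0.1,0,8,0.4],[1,-0.1,0,10.5,0.4],[1,-0.1,0,12,0.4],[1,-0.1,0,13,0.4],[1,-0.1,0,13.6,0.4],[1,-0.1,0,13.6,0.4],[1,-0.1,0,13.6,0.4],[0.5,-0.1,0,13.6,0.4]]]'
python3 -m crank '[[[0.4,0,0,0,0],[0.3,0,0,0,0],[0.2,0,0,0,0],[0.1,0,0,0,0],[0.1,0,0,0,0],[0.1,0,0,0,0],[0.1,0,0,0,0],[0.1,0,0,0,0],[0.1,0,0,0,0],[0.1,0,0,0,0]]]'
python3 - <<'E'
from h import *
look("long_frame",(471,-127),90,[(25,60),(38,60)],"w3")
E
```

```text
time: 4.25
tool_pos: [472.4, -128.1, 12.9]
tcp_rot: [3.141, 0.001, 2.088]
contact_force: [0.6, 0.6, -0.1]
grip_width: 87.0
finger_force: 0.0
time: 5.25
tool_pos: [471.8, -127.9, 12.1]
tcp_rot: [3.142, -0.0, 2.088]
contact_force: [-0.1, 0.0, 0.1]
grip_width: 10.8
finger_force: 0.0
long_frame tcp [ 471.8 -127.9   12.1] yaw [180.    -0.   119.63] F [-0.1  0.   0.1]
 floor z -0.8
 z 25 60 6297 (array([456. , -98.8]), 60.1, 76.6, 29.4) medz 43.9 yaw 119.4 in tool [33.1  0.7]
 z 38 60 5490 (array([455.6, -98. ]), 60.2, 74.7, 29.6) medz 44.0 yaw 119.6 in tool [34.   0.7]
```

View pics/w3.png

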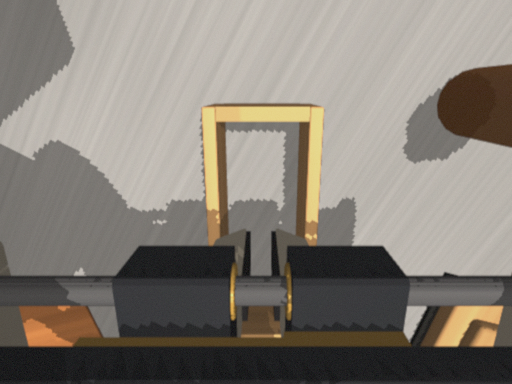

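The grip width fell to 10.8 mm with no finger force, although the frame should stop the fingers at 60 mm. The picture shows the frame (rows 105-245, cols 203-322) undisturbed and the fingers near cols 245-275. I check from the scene camera.

```bash
python3 - <<'E'
from h import *
p,d=bot.capture("scene")
cv2.imwrite("pics/s1.png",cv2.resize(p[140:250,150:310,::-1],(800,550),interpolation=cv2.INTER_CUBIC))
print({k:np.round(v,2) for k,v in bot.get_obs().items()})
E
```

```text
{'time': np.float64(5.35), 'joint_positions': array([-0.42,  0.5 ,  1.84,  0.  ,  0.8 , -0.94]), 'dq': array([ 0.,  0.,  0.,  0.,  0., -0.]), 'tau': array([-0.000e+00, -4.340e+01, -1.675e+01,  1.000e-02,  9.000e-02,
        0.000e+00]), 'tool_pos': array([ 471.78, -127.9 ,   12.09]), 'tcp_rot': array([ 3.14, -0.  ,  2.09]), 'contact_force': array([-0.01, -0.12,  0.29]), 'moment': array([-0.14, -0.01, -0.01]), 'finger_force': np.float64(0.0), 'grip_width': np.float64(9.16)}
```

View pics/s1.png

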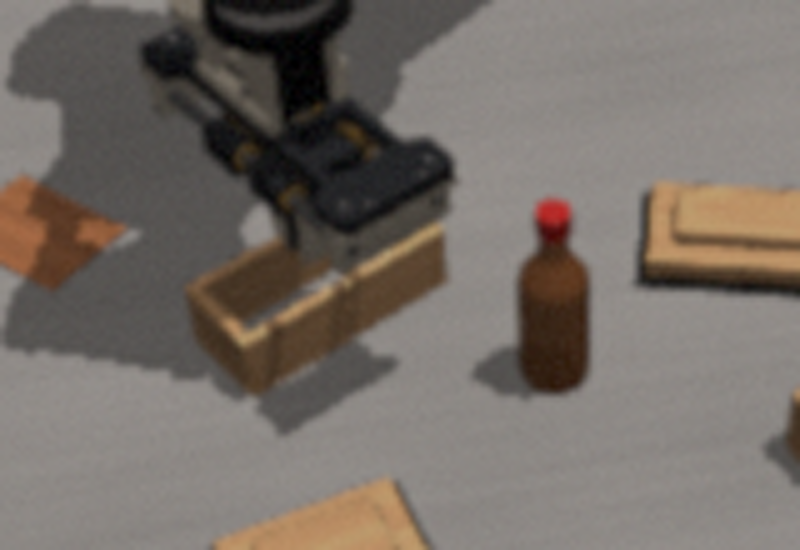

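```bash
python3 - <<'E'
from h import *
o=bot.get_obs();p,d=bot.capture("wrist");c,f=K("wrist");v,u=np.mgrid[:384,:512]
P=np.stack([(u-c["cx"])/f*d,(v-c["cy"])/f*d,d],-1).astype(float);T=c["tool_from_camera"];P=P@T[:3,:3].T+T[:3,3]
for r in (200,225,232,236,240,244,250,300):
    print(r,[(int(k),*np.round(P[r,k]).astype(int)) for k in range(200,330,8)])
cv2.imwrite("pics/w4.png",cv2.resize(p[180:350,160:370,::-1],(740,600),interpolation=cv2.INTER_CUBIC))
E
```

```text
200 [(200, np.int64(8), np.int64(-41), np.int64(14)), (208, np.int64(24), np.int64(-28), np.int64(-32)), (216, np.int64(23), np.int64(-24), np.int64(-32)), (224, np.int64(15), np.int64(-22), np.int64(-7)), (232, np.int64(9), np.int64(-19), np.int64(12)), (240, np.int64(9), np.int64(-14), np.int64(12)), (248, np.int64(9), np.int64(-9), np.int64(12)), (256, np.int64(9), np.int64(-3), np.int64(12)), (264, np.int64(8), np.int64(2), np.int64(13)), (272, np.int64(8), np.int64(8), np.int64(13)), (280, np.int64(9), np.int64(13), np.int64(13)), (288, np.int64(8), np.int64(18), np.int64(13)), (296, np.int64(9), np.int64(24), np.int64(12)), (304, np.int64(21), np.int64(24), np.int64(-25)), (312, np.int64(23), np.int64(27), np.int64(-32)), (320, np.int64(8), np.int64(40), np.int64(13)), (328, np.int64(8), np.int64(45), np.int64(13))]
225 [(200, np.int64(-10), np.int64(-42), np.int64(13)), (208, np.int64(9), np.int64(-29), np.int64(-32)), (216, np.int64(9), np.int64(-24), np.int64(-32)), (224, np.int64(1), np.int64(-22), np.int64(-13)), (232, np.int64(-10), np.int64(-20), np.int64(14)), (240, np.
[... 5030 characters left out ...]
.int64(30), np.int64(-9), np.int64(-128)), (232, np.int64(29), np.int64(-7), np.int64(-126)), (240, np.int64(26), np.int64(-6), np.int64(-122)), (248, np.int64(26), np.int64(-3), np.int64(-122)), (256, np.int64(26), np.int64(-1), np.int64(-122)), (264, np.int64(25), np.int64(1), np.int64(-121)), (272, np.int64(26), np.int64(3), np.int64(-123)), (280, np.int64(25), np.int64(5), np.int64(-121)), (288, np.int64(28), np.int64(7), np.int64(-126)), (296, np.int64(30), np.int64(9), np.int64(-127)), (304, np.int64(30), np.int64(10), np.int64(-128)), (312, np.int64(31), np.int64(12), np.int64(-129)), (320, np.int64(31), np.int64(14), np.int64(-129)), (328, np.int64(30), np.int64(16), np.int64(-128))]
```

View pics/w4.png

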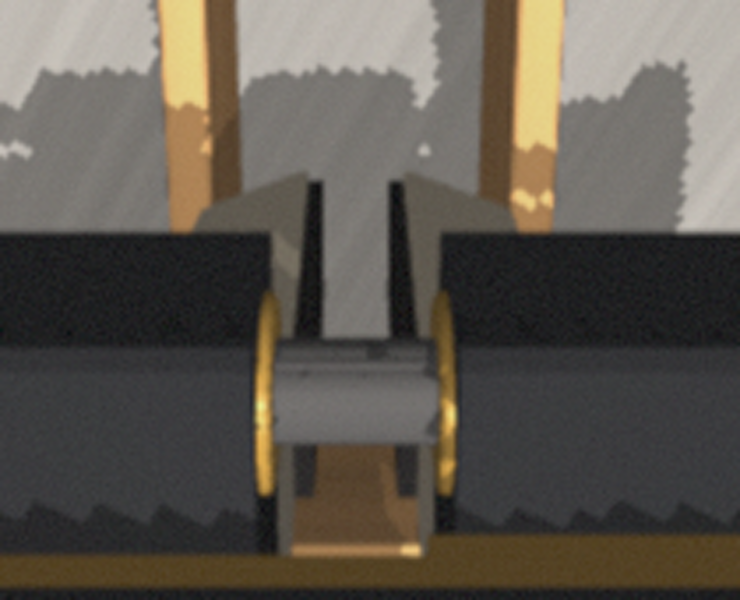

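The depth explains it. The finger ends (crop px (310,180) and (400,180)) stand at tool z of about -40 mm, and the body starts at -112 instead of -66. The real fingers end about 40 mm short of the reported TCP, so they closed in the air above the frame and nothing was touched. I measure the true tip.

```bash
python3 -m crank '[[[1,0,0,0,0],[1,0,0,0,0],[1,0,0,0,0],[1,0,0,0,0],[1,0,0,0,0],[1,0,0,0,0],[1,0,0,0,0],[1,0,0,0,0],[1,0,0,0,0],[1,0,0,0,0]]]' | tail -2
cat > tip.py <<'E'
from h import *
o=bot.get_obs();p,d=bot.capture("wrist");c,f=K("wrist");v,u=np.mgrid[:384,:512]
P=np.stack([(u-c["cx"])/f*d,(v-c["cy"])/f*d,d],-1).astype(float);T=c["tool_from_camera"];P=P@T[:3,:3].T+T[:3,3]
m=(d>0)&(abs(P[...,0]-9)<4)&(P[...,2]>-75)&(P[...,2]<-10)&(abs(abs(P[...,1])-o["grip_width"]/2)<22)&(abs(P[...,1])>3)
for s in (-1,1):
    q=P[m&(P[...,1]*s>0)];print(s,len(q),"inner y",np.round(np.percentile(abs(q[:,1]),[1,50,99]),1),"z tip",np.round(np.percentile(q[:,2],[50,95,99,100]),1),"x",np.median(q[:,0]))
q=P[(d>0)&(abs(P[...,0]-36)<4)&(P[...,2]<-90)];print("body z",np.percentile(q[:,2],[90,99]))
E
python3 tip.py
```

```text
grip_width: 84.9
finger_force: 0.0
-1 1632 inner y [22.3 46.9 59.4] z tip [-58.8 -31.1 -16.8 -10.3] x 10.063247169630685
1 1647 inner y [23.6 46.5 59.1] z tip [-58.7 -31.1 -15.9 -10.1] x 10.06298472257798
body z [-111.97716716 -109.23996359]
```

```bash
sed -i 's/<22)&(abs(P\[...,1\])>3)/<22)\&(abs(P[...,1])>35)/' tip.py; python3 tip.py; python3 -m crank '[[[1,0,0,0.4,0],[1,0,0,0.8,0],[1,0,0,1.2,0],[1,0,0,1.6,0],[1,0,0,2,0],[1,0,0,2.4,0],[1,0,0,2.8,0],[1,0,0,3.2,0],[1,0,0,3.6,0],[1,0,0,4,0]]]'; python3 -m crank '[[[1,0,0,0,0],[0.8,0,0,0,0],[0.6,0,0,0,0],[0.5,0,0,0,0],[0.5,0,0,0,0],[0.5,0,0,0,0],[0.5,0,0,0,0],[0.5,0,0,0,0],[0.5,0,0,0,0],[0.5,0,0,0,0]]]'
```

```text
-1 1404 inner y [44.1 50.4 61.5] z tip [-61.9 -43.8 -40.1 -38.4] x 10.149849355222905
1 1411 inner y [43.8 49.9 61.4] z tip [-61.8 -43.4 -40.  -37.8] x 10.084748982561521
body z [-111.82785114 -109.30807489]
time: 7.5
tool_pos: [471.8, -127.9, -28.2]
tcp_rot: [3.142, -0.0, 2.088]
contact_force: [0.9, 0.1, 0.1]
grip_width: 91.8
finger_force: 0.0
time: 8.5
tool_pos: [472.0, -128.0, -27.8]
tcp_rot: [3.141, 0.0, 2.088]
contact_force: [0.4, 0.4, 1.6]
grip_width: 59.6
finger_force: 30.0
```

Gripped at 59.6 mm with 30 N. I measure how the frame sits in the hand, lift it, and work out the carry.

```bash
python3 -m crank '[[[0.5,0,0,-0.3,0],[0.5,0,0,-1,0],[0.5,0,0,-2.5,0],[0.5,0,0,-4.5,0],[0.5,0,0,-7,0],[0.5,0,0,-9.5,0],[0.5,0,0,-12,0],[0.5,0,0,-13.5,0],[0.5,0,0,-14,0],[0.5,0,0,-14,0]]]'
python3 - <<'E'
from h import *
look("held",(455,-99),90,[(160,200),(175,200)])
go(474.6,145.6,112,72.95)
E
```

```text
time: 9.5
tool_pos: [471.8, -128.0, 112.5]
tcp_rot: [3.141, 0.001, 2.088]
contact_force: [0.3, -0.1, -2.6]
grip_width: 59.9
finger_force: 30.0
held tcp [ 471.8 -128.   112.5] yaw [1.7997e+02 4.0000e-02 1.1963e+02] F [ 0.3 -0.1 -2.6]
 floor z -0.8
 z 160 200 13803 (array([ 456.5, -101.4]), 81.6, 94.4, -60.3) medz 184.0 yaw 29.7 in tool [30.7 -0.2]
 z 175 200 11273 (array([454.5, -97.8]), 73.4, 94.4, -60.4) medz 184.3 yaw 29.6 in tool [34.8 -0.2]
shift cm [ 2.36e+01  1.38e+01 -2.00e-02] turn 46.68
```

```bash
python3 -m crank '[[[0.5,1,0.6,0,2],[0.5,3,1.8,0,6],[0.5,6,3.5,0,12],[0.5,9.2,5.4,0,18],[0.5,12.5,7.3,0,25],[0.5,15.8,9.2,0,31],[0.5,19,11.1,0,37],[0.5,21.5,12.6,0,42],[0.5,23,13.5,0,45.5],[0.5,23.6,13.8,0,46.7]]]'
python3 -m crank '[[[0.5,0,0,0.5,0],[0.5,0,0,1.5,0],[0.5,0,0,3,0],[0.5,0,0,4,0],[0.5,0,0,5,0],[0.5,0,0,6,0],[0.5,0,0,6.5,0],[0.5,0,0,7,0],[0.5,0,0,7,0],[0.5,0,0,7,0]]]'
python3 - <<'E'
from h import *
look("held",(474,145),100,[(12,24),(24,35),(82,100)],"w5")
go(474.6,145.6,-9,72.95)
E
```

```text
time: 10.55
tool_pos: [474.0, 147.2, 110.7]
tcp_rot: [-3.139, 0.001, 1.273]
contact_force: [0.4, 0.1, -1.8]
grip_width: 59.7
finger_force: 30.0
time: 11.55
tool_pos: [475.3, 145.5, 42.3]
tcp_rot: [3.141, -0.0, 1.273]
contact_force: [0.2, -0.1, -2.8]
grip_width: 59.8
finger_force: 30.0
held tcp [475.3 145.5  42.3] yaw [ 1.7998e+02 -2.0000e-02  7.2940e+01] F [ 0.2 -0.1 -2.8]
 floor z -0.8
 z 12 24 2266 (array([498.4, 136.9]), 11.9, 110.2, -17.1) medz 17.2 yaw 72.9 in tool [-1.5 24.6]
 z 24 35 8139 (array([475.1, 147.2]), 39.0, 105.6, -17.1) medz 27.1 yaw 72.9 in tool [ 1.6 -0.7]
 z 82 100 850 (array([504.5, 161.2]), 0.6, 77.5, -17.1) medz 91.6 yaw 72.9 in tool [23.6 23.3]
shift cm [-0.02 -0.08  5.15] turn -0.01
```

View pics/w5.png

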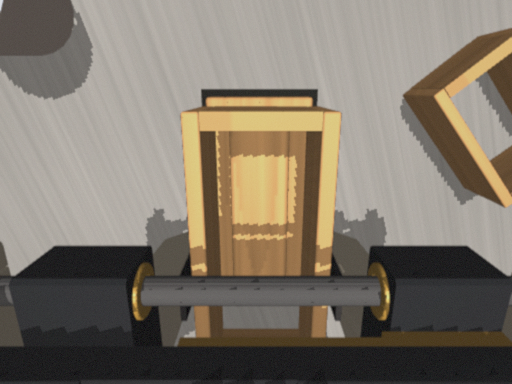

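The frame (cols 183-340) hangs squarely over the base and the block lies centred in it, 0.7 mm to the left. I lower it.

```bash
python3 -m crank '[[[0.5,0,-0.06,0.5,0],[0.5,0,-0.06,1.2,0],[0.5,0,-0.06,2,0],[0.5,0,-0.06,2.8,0],[0.5,0,-0.06,3.5,0],[0.5,0,-0.06,4,0],[0.5,0,-0.06,4.4,0],[0.5,0,-0.06,4.7,0],[0.5,0,-0.06,4.9,0],[0.5,0,-0.06,5,0]]]'
python3 -m crank '[[[0.5,0,0,0,0],[0.5,0,0,0.05,0],[0.5,0,0,0.1,0],[0.5,0,0,0.15,0],[0.5,0,0,0.18,0],[0.5,0,0,0.2,0],[0.5,0,0,0.22,0],[0.5,0,0,0.22,0],[0.5,0,0,0.22,0],[0.5,0,0,0.22,0]]]'
```

```text
time: 12.6
tool_pos: [474.5, 145.6, -8.0]
tcp_rot: [3.142, -0.0, 1.273]
contact_force: [0.2, -0.8, -2.7]
grip_width: 59.8
finger_force: 30.0
time: 13.6
tool_pos: [474.5, 145.6, -9.8]
tcp_rot: [3.141, -0.0, 1.273]
contact_force: [-2.1, -0.6, 5.9]
grip_width: 59.6
finger_force: 30.0
```

Seated: the force is +5.9 N at the expected height. I release, rise and check it, then head for the long lid.

```bash
python3 -m crank '[[[0.6,0,0,0,0],[0.8,0,0,0,0],[1,0,0,0,0],[1,0,0,0,0],[1,0,0,0,0],[1,0,0,-2,0],[1,0,0,-6,0],[1,0,0,-10,0],[1,0,0,-14,0],[1,0,0,-16,0]]]'
python3 -m crank '[[[1,0,0,0,0],[1,0,0,0,0],[1,0,0,0,0],[1,0,0,0,0],[1,0,0,0,0],[1,0,0,0,0],[1,0,0,0,0],[1,0,0,0,0],[1,0,0,0,0],[1,0,0,0,0]]]'
python3 - <<'E'
from h import *
look("placed",(474.6,145.6),100,[(50,75),(24,35),(12,24)])
go(547,364,150,66)
E
```

```text
time: 14.6
tool_pos: [475.9, 145.9, 153.4]
tcp_rot: [3.137, -0.002, 1.273]
contact_force: [0.3, 0.2, -0.7]
grip_width: 92.0
finger_force: 0.0
time: 15.6
tool_pos: [474.5, 145.6, 149.9]
tcp_rot: [3.142, -0.0, 1.273]
contact_force: [0.1, 0.1, 0.6]
grip_width: 92.0
finger_force: 0.0
placed tcp [474.5 145.6 149.9] yaw [ 1.800e+02 -1.000e-02  7.293e+01] F [0.1 0.1 0.6]
 floor z -0.7
 z 50 75 3703 (array([475. , 146.6]), 60.1, 140.2, -17.1) medz 62.0 yaw 72.9 in tool [1.1 0.2]
 z 24 35 4456 (array([474.6, 145.6]), 39.0, 118.4, -17.0) medz 27.1 yaw 73.0 in tool [0.  0.1]
 z 12 24 1049 (array([474.6, 145.1]), 46.3, 124.0, -17.1) medz 17.4 yaw 72.9 in tool [-0.5  0.3]
shift cm [23.01  0.52 -0.  ] turn 6.93
```

```bash
python3 -m crank '[[[1,2,0,0,1],[1,6,0.2,0,3],[1,10,0.3,0,5],[1,14,0.4,0,6],[1,18,0.5,0,6.9],[1,21,0.5,0,6.9],[1,22.5,0.5,0,6.9],[1,23,0.5,0,6.9],[1,23,0.5,0,6.9],[1,23,0.5,0,6.9]]]' | sed -n 2,3p
python3 - <<'E'
from h import *
look("long_lid",(547,364),80,[(8,90),(60,90),(8,25)])
E
```

```text
tool_pos: [546.6, 363.1, 149.9]
tcp_rot: [-3.141, 0.001, 1.152]
long_lid tcp [546.6 363.1 149.9] yaw [-1.7999e+02  3.0000e-02  6.6000e+01] F [0.4 0.7 0.9]
 floor z -0.8
 z 8 90 4316 (array([547. , 365.5]), 39.0, 117.5, -23.7) medz 12.6 yaw 66.3 in tool [ 2.3 -0.6]
 z 60 90 2071 (array([546.6, 365.4]), 17.4, 89.6, -23.6) medz 73.1 yaw 66.4 in tool [ 2.1 -0.9]
 z 8 25 2209 (array([547. , 365.5]), 39.0, 117.5, -23.7) medz 11.0 yaw 66.3 in tool [ 2.3 -0.6]
```

```bash
python3 -m crank '[[[1,0.2,-0.08,2,-0.4],[1,0.2,-0.08,5,-0.4],[1,0.2,-0.08,8,-0.4],[1,0.2,-0.08,10.5,-0.4],[1,0.2,-0.08,12.5,-0.4],[1,0.2,-0.08,13.8,-0.4],[1,0.2,-0.08,14.5,-0.4],[1,0.2,-0.08,14.8,-0.4],[1,0.2,-0.08,14.8,-0.4],[1,0.2,-0.08,14.8,-0.4]]]'
python3 -m crank '[[[0.7,0,0,0,0],[0.5,0,0,0,0],[0.3,0,0,0,0],[0.2,0,0,0,0],[0.05,0,0,0,0],[0.05,0,0,0,0],[0.05,0,0,0,0],[0.05,0,0,0,0],[0.05,0,0,0,0],[0.05,0,0,0,0]]]'
python3 -m crank '[[[0.05,0,0,-0.3,0],[0.05,0,0,-1,0],[0.05,0,0,-2.5,0],[0.05,0,0,-4.5,0],[0.05,0,0,-7,0],[0.05,0,0,-9,0],[0.05,0,0,-10.5,0],[0.05,0,0,-11.5,0],[0.05,0,0,-12,0],[0.05,0,0,-12,0]]]'
python3 - <<'E'
from h import *
look("held lid",(548,367),80,[(110,180),(125,140),(105,150)],"w6")
go(474.8,146.1,122,72.95)
E
```

```text
time: 17.7
tool_pos: [547.5, 366.5, 3.0]
tcp_rot: [3.14, -0.001, 1.159]
contact_force: [0.3, 0.3, 0.1]
grip_width: 91.8
finger_force: 0.0
time: 18.7
tool_pos: [546.9, 366.2, 1.9]
tcp_rot: [3.142, -0.0, 1.16]
contact_force: [0.2, 0.0, 0.6]
grip_width: 17.6
finger_force: 30.0
time: 19.7
tool_pos: [547.0, 366.3, 122.7]
tcp_rot: [3.141, -0.001, 1.159]
contact_force: [-0.0, -0.5, -2.3]
grip_width: 18.0
finger_force: 30.0
held lid tcp [547.  366.3 122.7] yaw [ 1.7996e+02 -5.0000e-02  6.6430e+01] F [-0.  -0.5 -2.3]
 floor z -0.8
 z 110 180 4999 (array([558.2, 391.3]), 51.6, 62.9, -23.3) medz 132.1 yaw 66.7 in tool [27.4  0.2]
 z 125 140 3874 (array([558.3, 391.1]), 39.1, 62.9, -23.6) medz 131.8 yaw 66.4 in tool [27.2  0.4]
 z 105 150 3993 (array([558.3, 391.1]), 39.1, 62.9, -23.6) medz 131.8 yaw 66.4 in tool [27.2  0.4]
shift cm [-2.304e+01  2.210e+00 -2.000e-02] turn -6.52
```

View pics/w6.png

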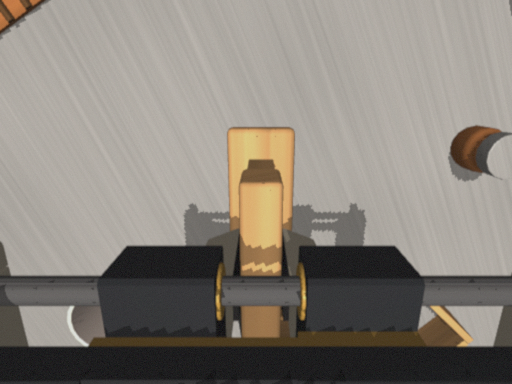

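The lid hangs level and centred in the grip, with its plate end at px (261,128). I carry it back over the frame and lower it.

```bash
python3 -m crank '[[[0.05,-1,0.1,0,-1],[0.05,-3,0.3,0,-2],[0.05,-6,0.6,0,-3],[0.05,-10,1,0,-4],[0.05,-14,1.4,0,-5],[0.05,-17.5,1.7,0,-6],[0.05,-20.5,2,0,-6.5],[0.05,-22.2,2.2,0,-6.5],[0.05,-22.9,2.2,0,-6.5],[0.05,-22.9,2.2,0,-6.5]]]'
python3 -m crank '[[[0.05,0,0,0.3,0],[0.05,0,0,1,0],[0.05,0,0,2,0],[0.05,0,0,2.7,0],[0.05,0,0,3.2,0],[0.05,0,0,3.6,0],[0.05,0,0,3.8,0],[0.05,0,0,3.8,0],[0.05,0,0,3.8,0],[0.05,0,0,3.8,0]]]'
python3 - <<'E'
from h import *
look("over",(475,146),100,[(56,70),(85,105)],"w7")
go(474.8,146.1,30,72.95)
E
```

```text
time: 20.75
tool_pos: [474.9, 146.7, 121.7]
tcp_rot: [-3.141, 0.0, 1.272]
contact_force: [0.8, 0.7, -2.1]
grip_width: 17.8
finger_force: 30.0
time: 21.75
tool_pos: [475.7, 147.5, 84.2]
tcp_rot: [3.141, -0.0, 1.273]
contact_force: [0.5, -0.2, -1.2]
grip_width: 17.6
finger_force: 30.0
over tcp [475.7 147.5  84.2] yaw [ 1.7996e+02 -2.0000e-02  7.2930e+01] F [ 0.5 -0.2 -1.2]
 floor z -0.7
 z 56 70 3523 (array([482.6, 170.7]), 60.2, 90.1, -17.1) medz 62.1 yaw 72.9 in tool [24.2 -0.2]
 z 85 105 3934 (array([484. , 173.2]), 39.1, 63.2, -17.1) medz 93.3 yaw 72.9 in tool [27.   0.4]
shift cm [-0.16 -0.04  5.42] turn -0.02
```

View pics/w7.png

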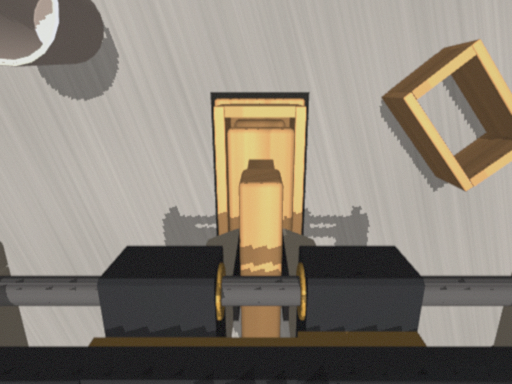

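The lid is inside the frame outline and within 0.6 mm of centre. I lower it.

```bash
python3 -m crank '[[[0.05,0,-0.06,0.4,0],[0.05,0,-0.06,1,0],[0.05,0,-0.06,1.8,0],[0.05,0,-0.06,2.6,0],[0.05,0,-0.06,3.3,0],[0.05,0,-0.06,4,0],[0.05,0,-0.06,4.5,0],[0.05,0,-0.06,4.9,0],[0.05,0,-0.06,5.1,0],[0.05,0,-0.06,5.2,0]]]'
python3 -m crank '[[[0.05,0,0,0,0],[0.05,0,0,0.05,0],[0.05,0,0,0.1,0],[0.05,0,0,0.15,0],[0.05,0,0,0.18,0],[0.05,0,0,0.2,0],[0.05,0,0,0.23,0],[0.05,0,0,0.25,0],[0.05,0,0,0.25,0],[0.05,0,0,0.25,0]]]'
```

```text
time: 22.8
tool_pos: [474.9, 147.7, 31.8]
tcp_rot: [3.142, -0.0, 1.273]
contact_force: [-0.4, -0.0, -1.5]
grip_width: 17.8
finger_force: 30.0
time: 23.8
tool_pos: [474.9, 147.7, 29.9]
tcp_rot: [3.141, -0.0, 1.273]
contact_force: [-2.8, -0.7, 5.3]
grip_width: 18.0
finger_force: 30.0
```

```bash
python3 -m crank '[[[0.3,0,0,0,0],[0.6,0,0,0,0],[1,0,0,0,0],[1,0,0,0,0],[1,0,0,-1,0],[1,0,0,-3,0],[1,0,0,-6,0],[1,0,0,-9,0],[1,0,0,-11,0],[1,0,0,-12,0]]]' | tail -2
python3 -m crank '[[[1,0,0,0,0],[1,0,0,0,0],[1,0,0,0,0],[1,0,0,0,0],[1,0,0,0,0],[1,0,0,0,0],[1,0,0,0,0],[1,0,0,0,0],[1,0,0,0,0],[1,0,0,0,0]]]'|sed -n 2,3p
python3 - <<'E'
from h import *
look("press",(474.6,145.6),100,[(85,120),(50,75),(33,50),(12,24)])
go(636,159,150,112.6)
E
```

```text
grip_width: 90.6
finger_force: 0.0
tool_pos: [474.9, 147.6, 149.4]
tcp_rot: [3.142, -0.0, 1.273]
press tcp [474.9 147.6 149.4] yaw [ 1.800e+02 -1.000e-02  7.293e+01] F [-0.3 -0.9  0.2]
 floor z -0.7
 z 85 120 2550 (array([474.9, 146.9]), 18.0, 89.6, -17.3) medz 101.1 yaw 72.7 in tool [-0.7  0.2]
 z 50 75 3534 (array([475.2, 146.9]), 60.1, 139.8, -17.0) medz 62.0 yaw 73.0 in tool [-0.6  0.5]
 z 33 50 2526 (array([475.1, 147.3]), 39.1, 117.0, -17.2) medz 39.1 yaw 72.8 in tool [-0.3  0.3]
 z 12 24 788 (array([474.7, 145.3]), 46.2, 124.0, -17.1) medz 17.3 yaw 72.9 in tool [-2.3  0.5]
shift cm [ 5.81 15.07 -0.06] turn -39.67
```

The long press is complete: frame top about 63, lid bar about 102, everything released. Next is the short frame.

```bash
python3 -m crank '[[[1,1,2,0,-6],[1,2,5,0,-12],[1,3,8,0,-18],[1,4,11,0,-24],[1,5,13.5,0,-30],[1,5.6,14.6,0,-36],[1,5.8,15.1,0,-39.7],[1,5.8,15.1,0,-39.7],[1,5.8,15.1,0,-39.7],[1,5.8,15.1,0,-39.7]]]'|sed -n 2,3p
python3 - <<'E'
from h import *
look("short_frame",(636,159),65,[(25,60),(38,60)])
E
```

```text
tool_pos: [635.8, 158.8, 149.5]
tcp_rot: [-3.141, -0.0, 1.965]
short_frame tcp [635.8 158.8 149.5] yaw [-1.7999e+02 -1.0000e-02  1.1256e+02] F [ 0.4 -0.6  0.7]
 floor z -0.8
 z 25 60 2661 (array([636.1, 159.7]), 60.1, 88.5, 22.2) medz 43.8 yaw 112.2 in tool [0.8 0.6]
 z 38 60 2244 (array([636.1, 159.7]), 60.1, 88.5, 22.2) medz 44.0 yaw 112.2 in tool [0.8 0.6]
```

Same grasp height as before: TCP -28 means 17.7 cm down.

```bash
python3 -m crank '[[[1,0.08,0.04,2,0.4],[1,0.08,0.04,5,0.4],[1,0.08,0.04,8.5,0.4],[1,0.08,0.04,12,0.4],[1,0.08,0.04,14.5,0.4],[1,0.08,0.04,16,0.4],[1,0.08,0.04,17,0.4],[1,0.08,0.04,17.5,0.4],[1,0.08,0.04,17.7,0.4],[1,0.08,0.04,17.7,0.4]]]'
python3 -m crank '[[[1,0,0,0,0],[0.8,0,0,0,0],[0.6,0,0,0,0],[0.5,0,0,0,0],[0.5,0,0,0,0],[0.5,0,0,0,0],[0.5,0,0,0,0],[0.5,0,0,0,0],[0.5,0,0,0,0],[0.5,0,0,0,0]]]'
python3 -m crank '[[[0.5,0,0,-0.3,0],[0.5,0,0,-1,0],[0.5,0,0,-2.5,0],[0.5,0,0,-5,0],[0.5,0,0,-8,0],[0.5,0,0,-11,0],[0.5,0,0,-13.5,0],[0.5,0,0,-15.2,0],[0.5,0,0,-16,0],[0.5,0,0,-16,0]]]'
python3 -c "
from h import *
go(660,-146,132,103.5)"
```

```text
time: 27.9
tool_pos: [637.0, 159.8, -26.7]
tcp_rot: [3.14, 0.0, 1.959]
contact_force: [-0.6, -0.4, -0.1]
grip_width: 92.0
finger_force: 0.0
time: 28.9
tool_pos: [636.4, 159.7, -27.5]
tcp_rot: [3.141, -0.0, 1.959]
contact_force: [-0.8, -0.6, 1.4]
grip_width: 59.7
finger_force: 30.0
time: 29.9
tool_pos: [637.0, 159.8, 134.4]
tcp_rot: [3.139, 0.001, 1.959]
contact_force: [-0.0, -0.3, -2.2]
grip_width: 59.7
finger_force: 30.0
shift cm [-29.18  -9.44   0.23] turn 8.73
```

```bash
python3 -m crank '[[[0.5,-1,-0.3,0,1],[0.5,-4,-1.3,0,2],[0.5,-8,-2.6,0,3],[0.5,-12,-3.9,0,4],[0.5,-16,-5.2,0,5],[0.5,-20,-6.5,0,6],[0.5,-24,-7.8,0,7],[0.5,-27,-8.7,0,8],[0.5,-28.7,-9.2,0,8.7],[0.5,-29.2,-9.4,0,8.7]]]'|sed -n 2,3p
python3 -m crank '[[[0.5,0,0,0.5,0],[0.5,0,0,1.5,0],[0.5,0,0,3,0],[0.5,0,0,4.5,0],[0.5,0,0,6,0],[0.5,0,0,7,0],[0.5,0,0,7.7,0],[0.5,0,0,8,0],[0.5,0,0,8,0],[0.5,0,0,8,0]]]'
python3 - <<'E'
from h import *
look("held",(660,-146),85,[(12,24),(24,35),(10,35),(85,115)],"w8")
go(660,-146,-9.5,103.5)
E
```

```text
tool_pos: [659.1, -148.3, 131.0]
tcp_rot: [-3.14, -0.001, 1.804]
time: 31.9
tool_pos: [660.2, -146.2, 53.0]
tcp_rot: [3.141, 0.0, 1.807]
contact_force: [-1.0, 0.0, -1.0]
grip_width: 59.8
finger_force: 30.0
held tcp [ 660.2 -146.2   53. ] yaw [1.7994e+02 3.0000e-02 1.0354e+02] F [-1.  0. -1.]
 floor z -0.8
 z 12 24 2520 (array([ 651.3, -107. ]), 19.6, 70.2, -75.9) medz 17.1 yaw 14.1 in tool [40.2  0.5]
 z 24 35 2447 (array([ 664.3, -159.1]), 37.2, 38.9, -75.8) medz 27.1 yaw 14.2 in tool [-13.5   1. ]
 z 10 35 4853 (array([ 665., -167.]), 52.9, 64.0, -75.0) medz 24.6 yaw 15.0 in tool [-21.3  -0.2]
 z 85 115 2808 (array([ 667.1, -175.3]), 17.0, 46.5, -76.6) medz 104.8 yaw 13.4 in tool [-29.9  -0.1]
shift cm [ 0.04 -0.02  6.27] turn 0.03
```

View pics/w8.png

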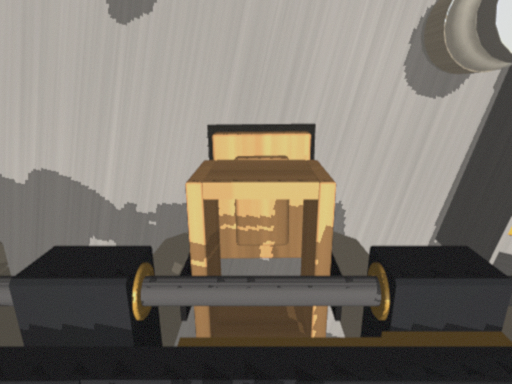

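The frame (cols 188-332) hangs over the short base, whose slab shows at cols 212-312. The base is about 0.9 mm off in x and y, and 0.55° off in turn. I correct, descend partway and check.

```bash
python3 -m crank '[[[0.5,0.08,0.08,0.5,-0.5],[0.5,0.08,0.08,1.2,-0.5],[0.5,0.08,0.08,2,-0.5],[0.5,0.08,0.08,2.8,-0.5],[0.5,0.08,0.08,3.4,-0.5],[0.5,0.08,0.08,3.9,-0.5],[0.5,0.08,0.08,4.3,-0.5],[0.5,0.08,0.08,4.5,-0.5],[0.5,0.08,0.08,4.5,-0.5],[0.5,0.08,0.08,4.5,-0.5]]]'|sed -n 2,4p
python3 - <<'E'
from h import *
o=bot.get_obs();p,d=bot.capture("wrist");W=cloud("wrist",d,o);R=Ro.from_euler("xyz",o["tcp_rot"]).as_matrix();T=(W-o["tool_pos"])@R
for n,lo,hi,x0 in (("slab",14,21,20),("block",25,31,-60),("frame top",74,84,12)):
    m=((W[...,2]>lo)&(W[...,2]<hi)&(T[...,0]>x0)&(T[...,0]<60)&(abs(T[...,1])<45)&(d>0))
    q=T[m];print(n,len(q),"x",np.round(np.percentile(q[:,0],[1,99.5]),1),"y",np.round(np.percentile(q[:,1],[.5,99.5]),1),rect(q[:,:2]))
go(660,-146,-9.5,103.5)
E
```

```text
tool_pos: [660.5, -145.3, 7.7]
tcp_rot: [3.141, 0.0, 1.816]
contact_force: [0.2, 0.2, -1.3]
slab 1885 x [40.5 49.2] y [-34.2  34.8] (array([44.3,  0.3]), 10.8, 70.0, 0.8)
block 4914 x [-28.7  19.9] y [-18.6  19.2] (array([-4.8,  0.3]), 38.6, 50.0, 89.5)
frame top 5129 x [12.6 44.5] y [-29.8  29.7] (array([28.4, -0.1]), 32.9, 60.2, -0.2)
shift cm [-0.05 -0.08  1.73] turn 0.53
```

```bash
python3 -m crank '[[[0.5,0,0.04,0.2,0],[0.5,0,0.04,0.5,0],[0.5,0,0.04,0.8,0],[0.5,0,0.04,1.1,0],[0.5,0,0.04,1.3,0],[0.5,0,0.04,1.5,0],[0.5,0,0.04,1.6,0],[0.5,0,0.04,1.68,0],[0.5,0,0.04,1.75,0],[0.5,0,0.04,1.78,0]]]'
python3 -m crank '[[[0.5,0,0,0,0],[0.5,0,0,0,0],[0.5,0,0,0,0],[0.5,0,0,0,0],[0.5,0,0,0,0],[0.5,0,0,0,0],[0.5,0,0,0,0],[0.5,0,0,0,0],[0.5,0,0,0,0],[0.5,0,0,0,0]]]'
```

```text
time: 34.0
tool_pos: [660.8, -145.1, -9.6]
tcp_rot: [3.141, 0.0, 1.816]
contact_force: [-2.4, -0.2, 6.7]
grip_width: 60.3
finger_force: 30.0
time: 35.0
tool_pos: [660.8, -145.2, -9.5]
tcp_rot: [3.141, 0.0, 1.816]
contact_force: [-3.1, 0.6, 5.4]
grip_width: 59.9
finger_force: 30.0
```

Seated. I release, rise and check.

```bash
python3 -m crank '[[[0.6,0,0,0,0],[0.8,0,0,0,0],[1,0,0,0,0],[1,0,0,0,0],[1,0,0,0,0],[1,0,0,-2,0],[1,0,0,-6,0],[1,0,0,-10,0],[1,0,0,-14,0],[1,0,0,-16,0]]]'|tail -2
python3 -m crank '[[[1,0,0,0,0],[1,0,0,0,0],[1,0,0,0,0],[1,0,0,0,0],[1,0,0,0,0],[1,0,0,0,0],[1,0,0,0,0],[1,0,0,0,0],[1,0,0,0,0],[1,0,0,0,0]]]'|sed -n 2,3p
python3 - <<'E'
from h import *
look("placed",(660.5,-146),75,[(50,75),(24,35),(12,24)])
go(547,-375,150,96)
E
```

```text
grip_width: 91.8
finger_force: 0.0
tool_pos: [660.8, -145.1, 149.7]
tcp_rot: [3.141, -0.0, 1.816]
placed tcp [ 660.8 -145.1  149.7] yaw [179.99  -0.   104.03] F [-0.  -0.5 -0.4]
 floor z -0.6
 z 50 75 2725 (array([ 660.6, -145. ]), 60.1, 88.3, 14.1) medz 61.9 yaw 104.1 in tool [ 0.2 -0.1]
 z 24 35 2420 (array([ 660.8, -145.3]), 38.9, 64.4, 14.6) medz 27.1 yaw 104.6 in tool [-0.2  0. ]
 z 12 24 586 (array([ 661.4, -148.1]), 46.2, 68.9, 14.1) medz 17.4 yaw 104.1 in tool [-3.  -0.1]
shift cm [-19.54 -16.61  -0.04] turn 8.03
```

```bash
python3 -m crank '[[[1,-2,-1.7,0,1],[1,-5,-4.3,0,3],[1,-8.5,-7.2,0,5],[1,-12,-10.2,0,7],[1,-15.5,-13.2,0,8],[1,-18,-15.3,0,8],[1,-19.2,-16.3,0,8],[1,-19.5,-16.6,0,8],[1,-19.5,-16.6,0,8],[1,-19.5,-16.6,0,8]]]'|sed -n 2,3p
python3 - <<'E'
from h import *
look("short_lid",(547,-375),60,[(8,90),(60,90),(8,25)],"w9")
E
```

```text
tool_pos: [547.9, -372.9, 149.6]
tcp_rot: [3.141, -0.001, 1.678]
short_lid tcp [ 547.9 -372.9  149.6] yaw [ 1.7998e+02 -4.0000e-02  9.6130e+01] F [-0.1  0.8 -0.3]
 floor z -0.8
 z 8 90 2602 (array([ 546. , -374.4]), 39.0, 65.5, 6.4) medz 64.4 yaw 96.4 in tool [-1.2 -2.1]
 z 60 90 1318 (array([ 546. , -374.8]), 17.6, 56.0, 6.3) medz 73.1 yaw 96.3 in tool [-1.6 -2.1]
 z 8 25 1220 (array([ 546. , -374.4]), 39.0, 65.5, 6.4) medz 11.0 yaw 96.4 in tool [-1.2 -2.1]
```

View pics/w9.png

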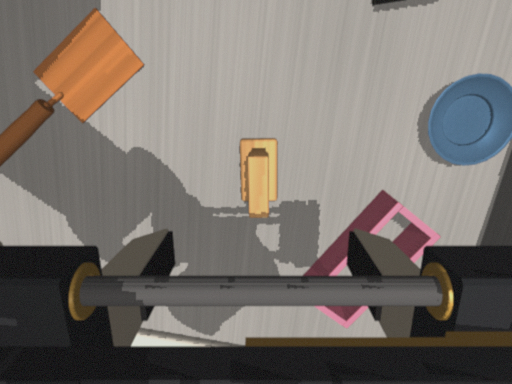

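The short lid stands at px (258,178), and the pink frame and spatula are clear of the fingers. I grasp it.

```bash
python3 -m crank '[[[1,-0.15,-0.2,2,-0.2],[1,-0.15,-0.2,5,-0.2],[1,-0.15,-0.2,8,-0.2],[1,-0.15,-0.2,10.5,-0.2],[1,-0.15,-0.2,12.5,-0.2],[1,-0.15,-0.2,13.8,-0.2],[1,-0.15,-0.2,14.5,-0.2],[1,-0.15,-0.2,14.8,-0.2],[1,-0.15,-0.2,14.8,-0.2],[1,-0.15,-0.2,14.8,-0.2]]]'|sed -n 2,4p
python3 -m crank '[[[0.7,0,0,0,0],[0.5,0,0,0,0],[0.3,0,0,0,0],[0.2,0,0,0,0],[0.05,0,0,0,0],[0.05,0,0,0,0],[0.05,0,0,0,0],[0.05,0,0,0,0],[0.05,0,0,0,0],[0.05,0,0,0,0]]]'
python3 -m crank '[[[0.05,0,0,-0.3,0],[0.05,0,0,-1,0],[0.05,0,0,-2.5,0],[0.05,0,0,-4.5,0],[0.05,0,0,-7,0],[0.05,0,0,-9,0],[0.05,0,0,-10.5,0],[0.05,0,0,-11.5,0],[0.05,0,0,-12,0],[0.05,0,0,-12,0]]]'
python3 - <<'E'
from h import *
go(660.7,-145.1,122,104.1)
E
```

```text
tool_pos: [545.7, -376.6, 2.6]
tcp_rot: [3.14, 0.001, 1.68]
contact_force: [-0.3, -0.7, 0.2]
time: 40.1
tool_pos: [545.2, -376.3, 1.6]
tcp_rot: [3.142, -0.0, 1.68]
contact_force: [-0.5, 0.4, -0.8]
grip_width: 17.5
finger_force: 30.0
time: 41.1
tool_pos: [545.4, -376.5, 122.4]
tcp_rot: [3.141, 0.001, 1.68]
contact_force: [0.2, -0.6, -1.3]
grip_width: 17.5
finger_force: 30.0
shift cm [21.75 13.98  0.04] turn -7.87
```

```bash
python3 -m crank '[[[0.05,1,0.6,0,-1],[0.05,3,2,0,-2],[0.05,6.5,4.2,0,-3],[0.05,10,6.4,0,-4],[0.05,13.5,8.7,0,-5],[0.05,17,11,0,-6],[0.05,19.5,12.6,0,-7],[0.05,21,13.6,0,-7.9],[0.05,21.5,14,0,-7.9],[0.05,21.5,14,0,-7.9]]]'|sed -n 2,3p
python3 -m crank '[[[0.05,0,0,0.3,0],[0.05,0,0,1,0],[0.05,0,0,2,0],[0.05,0,0,2.7,0],[0.05,0,0,3.2,0],[0.05,0,0,3.6,0],[0.05,0,0,3.8,0],[0.05,0,0,3.8,0],[0.05,0,0,3.8,0],[0.05,0,0,3.8,0]]]'|sed -n 2,4p
python3 - <<'E'
from h import *
look("over",(660,-145),75,[(56,70),(85,105)],"w10")
E
```

```text
tool_pos: [660.9, -147.0, 121.0]
tcp_rot: [-3.141, -0.0, 1.818]
tool_pos: [661.2, -147.4, 84.0]
tcp_rot: [3.141, 0.0, 1.818]
contact_force: [-0.2, -0.2, -0.4]
over tcp [ 661.2 -147.4   84. ] yaw [1.7996e+02 2.0000e-02 1.0414e+02] F [-0.2 -0.2 -0.4]
 floor z -0.7
 z 56 70 2767 (array([ 658.1, -134.7]), 60.1, 67.2, 14.0) medz 62.1 yaw 104.0 in tool [13.  0.]
 z 85 105 2531 (array([ 657.7, -132.6]), 39.0, 39.5, 14.1) medz 93.6 yaw 104.1 in tool [15.2  0.2]
```

View pics/w10.png

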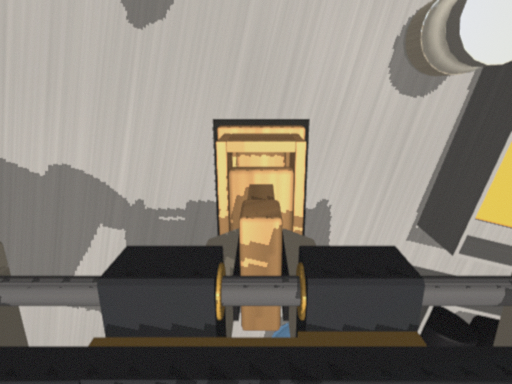

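The lid plate (cols 229-294) is inside the frame opening. A 1 mm shift in x centres it, then I lower it.

```bash
python3 -m crank '[[[0.05,0.1,-0.02,0.4,0],[0.05,0.1,-0.02,1,0],[0.05,0.1,-0.02,1.8,0],[0.05,0.1,-0.02,2.6,0],[0.05,0.1,-0.02,3.3,0],[0.05,0.1,-0.02,4,0],[0.05,0.1,-0.02,4.5,0],[0.05,0.1,-0.02,4.9,0],[0.05,0.1,-0.02,5.1,0],[0.05,0.1,-0.02,5.2,0]]]'
python3 -m crank '[[[0.05,0,0,0,0],[0.05,0,0,0.05,0],[0.05,0,0,0.1,0],[0.05,0,0,0.15,0],[0.05,0,0,0.18,0],[0.05,0,0,0.2,0],[0.05,0,0,0.23,0],[0.05,0,0,0.26,0],[0.05,0,0,0.26,0],[0.05,0,0,0.26,0]]]'
```

```text
time: 44.15
tool_pos: [660.6, -146.4, 31.5]
tcp_rot: [3.142, -0.0, 1.817]
contact_force: [-0.8, 0.9, -0.8]
grip_width: 17.7
finger_force: 30.0
time: 45.15
tool_pos: [660.6, -146.4, 29.3]
tcp_rot: [3.141, 0.0, 1.817]
contact_force: [-1.7, 0.8, 3.3]
grip_width: 17.6
finger_force: 30.0
```

```bash
python3 -m crank '[[[0.3,0,0,0,0],[0.6,0,0,0,0],[1,0,0,0,0],[1,0,0,0,0],[1,0,0,-1,0],[1,0,0,-3,0],[1,0,0,-6,0],[1,0,0,-9,0],[1,0,0,-11,0],[1,0,0,-12,0]]]' | tail -2
python3 -m crank '[[[1,0,0,0,0],[1,0,0,0,0],[1,0,0,0,0],[1,0,0,0,0],[1,0,0,0,0],[1,0,0,0,0],[1,0,0,0,0],[1,0,0,0,0],[1,0,0,0,0],[1,0,0,0,0]]]'|sed -n 2,3p
python3 - <<'E'
from h import *
look("press",(660.5,-145.5),75,[(85,120),(50,75),(33,50),(12,24)])
p,d=bot.capture("scene")
cv2.imwrite("pics/s2.png",cv2.resize(p[100:300,90:420,::-1],(800,485),interpolation=cv2.INTER_CUBIC))
E
```

```text
grip_width: 90.5
finger_force: 0.0
tool_pos: [660.6, -146.4, 149.0]
tcp_rot: [3.142, -0.0, 1.817]
press tcp [ 660.6 -146.4  149. ] yaw [179.99  -0.   104.13] F [ 0.9  0.1 -0. ]
 floor z -0.7
 z 85 120 1627 (array([ 660.3, -144.6]), 17.8, 55.3, 14.5) medz 101.0 yaw 104.5 in tool [1.8 0.2]
 z 50 75 2500 (array([ 660.6, -144.9]), 60.1, 88.1, 14.1) medz 62.0 yaw 104.1 in tool [1.4 0.4]
 z 33 50 1447 (array([ 660.5, -145.4]), 39.1, 67.1, 14.2) medz 38.9 yaw 104.2 in tool [1.  0.2]
 z 12 24 457 (array([ 649.7, -103.2]), 14.6, 70.0, -72.5) medz 16.9 yaw 17.5 in tool [44.5  0. ]
```

View pics/s2.png

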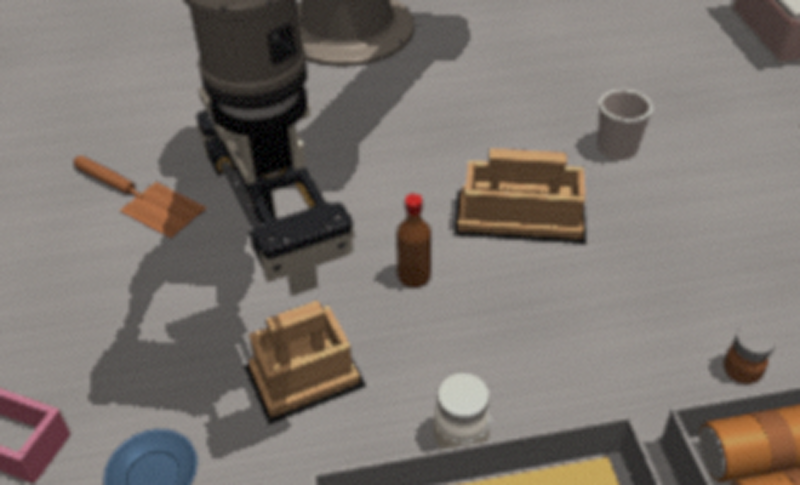

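Both presses are assembled, at (523,195) and (303,355). The bottle (414,240) and the cup (624,122) are standing, and the gripper is open and clear. I hand the job in.

```bash
python3 -c "
from plant import bot
print(bot.close_job())"
```

```text
the job is handed in; nothing more can be done
None
```

Both sushi presses are reassembled, the long one first and then the short one, with frames flat on their boards and lids fully down, the soy bottle and tea cup still standing, and the job handed in at about 47 s; no verdict was returned.

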